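# Lay the bit case down and park it at its stop

### The job

The red bit case has been left standing on its long back edge. Without gripping or lifting it, push its upper part over towards you so that it lies flat with its lid up and its clasp on your side; then push it along by its right-hand end until its left end rests squarely against the upright face of the aluminium bench stop. Leave the brown bottle, the orange tub and the petri dish near the stop where they are.

Things in the scene. Friction and masses are not known exactly. Their poses are not given: they have to be found in the camera images.
- bit_case: Red hard case, loose, 0.25-0.5 kg. Origin: centre of the base face. y: length, 170 mm. x: back (+45 mm) to front (-40 mm, clasp to -45). z: base (0) to lid (+50 mm). It starts standing on its back face, 90 mm high: x down, clasp on top, y to the left (within 22 degrees), lid face (z) away from the robot. Pushed near the top from the lid side it tips at about 30 degrees and falls on its base.
- case_end (a point): Centre of the case's left (+y) end face, at x = 0, y = +85 mm, z = +25 mm in the case's frame, axes as the case's. The right end face, to push on, is 170 mm away along the case's -y. Lying flat the case is 50 mm high and its origin is at height 0.
- bench_stop: Bare aluminium angle profile fixed to the worktop left of the case: 120 mm long (its x, roughly away from the robot), 38 mm high, upright leg 5 mm thick, screwed foot reaching 34 mm to the left (+y). Origin: bottom edge of the working face, at its middle. The working face is the plane y = 0 and looks along -y, to the right, towards the case; yaw within 9 degrees of the robot's frame.
- stop_face (a point): Point on the middle of the stop's working face, 25 mm above the worktop (the height of the lying case's middle); axes as those of the stop. The lying case's left end starts 4 to 12 cm to the right of it.
- amber_bottle: Bystander: brown bottle with white cap, 48 mm diameter, 100 mm high, behind the stop as the robot sees it. Origin: centre of its foot.
- orange_tub: Bystander: orange tub with a white lid, 70 mm diameter, 62 mm high, to the left of the stop. Origin: centre of its foot.
- petri_dish: Bystander: clear petri dish, 60 mm diameter, 13 mm high, left and behind the stop. Origin: centre of its foot.
Mind the look-alikes: they are no part of the job. There is more than one size of the bit_case; the job needs the smaller.

How it is judged:
By the outcome, as a careful person would: the job done as asked, in the order asked, and still so for the second after the job is handed in, with the robot touching nothing.
It also fails if it takes over 45 s, if anything falls off the work surface, if the arm or the gripper's body presses on something with over 40 N, if the wrist force passes 120 N, or if a joint passes its speed limit or range.

### The arm

A 6-joint arm with a two-finger parallel gripper is mounted at the origin on a cart in front of the work surface, level with it; the furniture and walls round the work are solid. World frame = base frame: x ahead of the robot, y to its left, z up, the work surface at z = 0. Lengths are in mm, angles in rad, forces in N, time in s.
With the tool pointing down it reaches from about 350 to 975 mm from the base axis. Payload 7.1 kg.
Tool frame: the origin (TCP) lies midway between the tips of the shut fingers; the grasp point (between the pads) lies 19 mm behind it (ctrl.grasp_offset is the distance from the TCP to the grasp point, in mm); z points along the fingers, y is the line along which they close (so a half turn about z gives the same grasp; the last joint's range is limited). The gripper opens to 88 mm and grips with 3 to 60 N. Pads are 20 mm wide; open, the fingers measure 115 mm over their backs; the gripper's body (75 mm by 178 mm) begins 61 mm behind the grasp point.
Start: joints at [-0.019, 0.423, 1.63, -0, 1.089, -0.019], TCP at [624.984, 0.026, 222.675] pointing down, gripper open.
Joint ranges: [-3, 3], [-0.9, 2.11], [0.09, 2.58], [-1.31, 4.45], [0.11, 2.69], [-2.54, 2.54]. Speed limits (rad/s): [2.39, 2.39, 3.01, 3.14, 3.14, 3.14].

### API

Orientations are given as a rotation vector (axis times angle).
In Python, from workcell import ctrl gives the robot as it stands. The module is installed in compiled form; this text tells all that it offers.
- The arm moves only by the tool servo_tool, never from a script. Its argument "rows" is a list of rows, each a list of 7 numbers: the turn, a rotation vector about the tool's x, y, z as a fraction of full scale, then the shift along the tool's x, y, z as a fraction of full scale, then the finger opening in mm, from 0 to 87.8. A call has 1 to 10 rows; each row is the pose to reach, as a shift and turn from the pose commanded when the call began, along the tool's axes at that moment; what a row does not reach only later rows make up. Full scale, the value 1, is 20 cm for a shift and 1.5 rad for a turn. A row lasts 1/8 s, in which the tool goes at most 62.5 mm and 10.7 degrees, less where a joint would pass 70% of its speed; a pose out of reach is approached as far as the arm can. A call with a number of a shift or a turn outside -1 to 1 is refused whole. A call with a gripper value outside its range is refused whole. The fingers move at their own pace and stop on an object; the grip force is fixed at half the most. Time passes only in rows, so rows that repeat a pose let the fingers close. It gives the time, the measured TCP pose, the force, the opening and the grip force at its end, in the units of the state.
- ctrl.get_obs(): the state, without advancing time (a new reading comes with each control period).
- ctrl.get_image(name): name is "scene" or "side" or "wrist"; returns (picture, depth): 420x560x3 uint8, red, green, blue; 420x560 float32, mm along the optical axis (not along the pixel's ray), 0 where there is no reading.
- ctrl.camera_info(name): a dict with "intrinsics" (3x3 intrinsics, pixels), "R" (3x3) and "t" (3): a world point X has camera coordinates R X + t. Camera axes: x right, y down, z forward; pixel columns grow to the right and rows downward; lengths in mm; the calibration is good to about 2 mm. A picture is of the moment at which its call begins: read the wrist's pose just before it. camera_info takes no time and is no camera call; for the wrist camera it gives the pose at the moment of the call.
- ctrl.close_job(): hands the job in; it is judged then, once.
The state is a dict: "t": time; "qpos": joint angles; "qvel": joint speeds; "joint_torque": joint torques, N m; "ee_pos": TCP position; "orientation": TCP orientation; "ft_force": force on the tool from outside, world axes, zero at the start; "moment": the same for the moment, N m; "width": finger opening in mm; "grasp_force": force on a finger pad.
Only numpy, scipy, OpenCV 4.12 (cv2) and the standard library are available. Lean on these libraries where they do the work, as an engineer would, in place of code of your own. Each camera call takes 0.05 s, during which the arm holds its last target. There are 200 camera calls.

## Working session

There is one attempt and no reset: what is moved stays moved. The work goes in short steps, Python scripts to look and compute and a tool call to move; the robot and the scene stay as the last step left them, time stands still between calls to the robot, and variables do not carry over. Pictures are saved under pics/ and viewed, at most 10 in all, crops included, and the job is handed in when it is done.

Besides the shell and the picture viewer there is one more tool, called by a JSON object that holds its "api" and its "payload". servo_tool: Moves the arm, as the interface text tells. Its arguments: {"type":"object","properties":{"rows":{"type":"array","items":{"type":"array","items":{"type":"number"}}}},"required":["rows"]}

```bash
mkdir -p pics; cat > h.py <<'E'
import numpy as np, cv2
from workcell import ctrl
def grab(n):
    c=ctrl.camera_info(n); im,d=ctrl.get_image(n)
    K,R,t=[np.array(c[k],float) for k in("intrinsics","R","t")]
    v,u=np.mgrid[:420,:560]
    P=np.stack([(u-K[0,2])/K[0,0]*d,(v-K[1,2])/K[1,1]*d,d],-1)
    W=(P-t.ravel())@R
    W[d==0]=np.nan
    return im,W
def save(n,im): cv2.imwrite(f"pics/{n}.png",cv2.cvtColor(im,cv2.COLOR_RGB2BGR))
E
python3 - <<'E'
from h import *
for n in("scene","side"):
    im,W=grab(n); save(n+"0",im); np.savez(n+"0.npz",im=im,W=W)
o=ctrl.get_obs(); print(o)
E
```

```text
{'t': 0.1, 'qpos': array([-1.89829829e-02,  4.23755061e-01,  1.63058607e+00, -3.05117870e-05,
        1.08862492e+00, -1.90162841e-02]), 'qvel': array([ 4.94368921e-04, -1.46289116e-03, -2.82479374e-03, -8.00322124e-04,
        2.30184842e-03,  2.21465943e-05]), 'joint_torque': array([ 6.49496542e-04, -5.45618248e+01, -2.74323839e+01,  6.46709581e-02,
        1.88581715e-02,  1.54216096e-06]), 'ee_pos': array([6.24503015e+02, 3.74180432e-02, 2.21996094e+02]), 'orientation': array([-2.22070213e+00, -2.22080755e+00,  1.52631151e-03]), 'ft_force': array([-0.73432971, -0.13255637,  0.08408945]), 'moment': array([0.00817591, 0.00870211, 0.01547949]), 'grasp_force': 0.0, 'width': 87.90077878921956}
```

View pics/scene0.png

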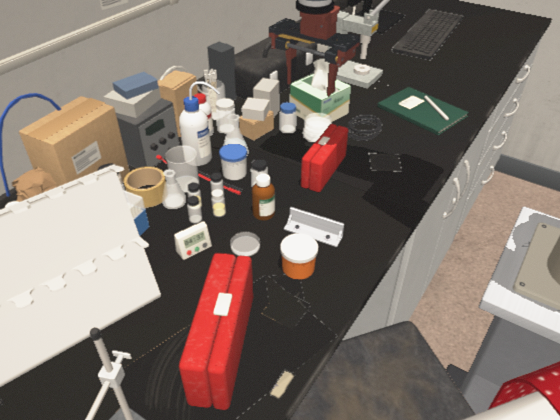

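View pics/side0.png

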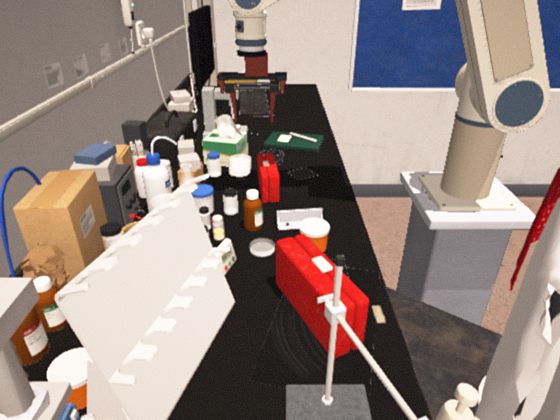

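Two red cases are visible in the scene view. The big one is at (218,330), left of the tub. The small one is at (325,157), standing to the right of the stop at (314,226). By size and position the small one is the target, and I'll check it with numbers and a crop.

```bash
python3 - <<'E'
from h import *
for n,bb in(("scene",[(295,120,355,195),(180,245,260,405)]),("side",[(255,150,283,205)])):
    z=np.load(n+"0.npz"); im,W=z["im"].astype(int),z["W"]
    m=(im[...,0]>110)&(im[...,1]<70)&(im[...,2]<70)
    for a,b,c,d in bb:
        k=np.zeros_like(m);k[b:d,a:c]=1
        P=W[k&m];P=P[~np.isnan(P).any(1)]
        print(n,len(P),np.percentile(P,[2,25,50,75,98],axis=0).round().tolist())
        T=P[P[:,2]>np.percentile(P[:,2],98)-10][:,:2].astype(np.float32)
        print(" top",cv2.minAreaRect(T), cv2.boxPoints(cv2.minAreaRect(T)).round().tolist())
z=np.load("scene0.npz"); im,W=z["im"],z["W"]
# stop: top edge & points
S=W[205:245,280:347].reshape(-1,3);I=im[205:245,280:347].reshape(-1,3)
k=(I.min(1)>110)&(S[:,2]>1)&(S[:,2]<45);S=S[k]
T=S[S[:,2]>30]; print("stop top",len(T),cv2.minAreaRect(T[:,:2].astype(np.float32)))
print("foot",cv2.minAreaRect(S[:,:2].astype(np.float32)),cv2.boxPoints(cv2.minAreaRect(S[:,:2].astype(np.float32))).round())
for nm,(u,v) in dict(bottle=(263,180),tub=(300,246),dish=(245,243),tissue=(335,95),whitecup=(317,127),coil=(365,127),edge=(400,215)).items(): print(nm,W[v,u].round())
c=cv2.resize(im[90:290,220:460],None,fx=3,fy=3,interpolation=cv2.INTER_CUBIC); save("crop",c)
E
```

```text
scene 1719 [[553.0, -97.0, 7.0], [561.0, -46.0, 38.0], [570.0, 23.0, 67.0], [588.0, 58.0, 85.0], [613.0, 63.0, 88.0]]
 top ((584.643798828125, -19.847190856933594), (51.01318359375, 167.99549865722656), 5.627758979797363) [[551.0, 61.0], [567.0, -106.0], [618.0, -101.0], [602.0, 66.0]]
scene 6257 [[409.0, 408.0, 4.0], [435.0, 483.0, 74.0], [456.0, 551.0, 111.0], [486.0, 594.0, 114.0], [550.0, 617.0, 116.0]]
 top ((483.6239013671875, 506.1141662597656), (66.91218566894531, 225.03646850585938), 25.69684410095215) [[405.0, 593.0], [502.0, 390.0], [563.0, 419.0], [465.0, 622.0]]
side 861 [[554.0, -98.0, -0.0], [571.0, -4.0, 35.0], [583.0, 58.0, 70.0], [597.0, 62.0, 83.0], [614.0, 67.0, 85.0]]
 top ((584.4916381835938, 43.933677673339844), (54.93013000488281, 289.0401306152344), 2.916529417037964) [[550.0, 187.0], [564.0, -102.0], [619.0, -99.0], [605.0, 190.0]]
stop top 248 ((500.35552978515625, 167.85586547851562), (120.60852813720703, 10.01134967803955), 6.570950508117676)
foot ((503.9740295410156, 168.81983947753906), (123.65961456298828, 118.94548034667969), 22.815141677856445) [[424. 200.]
 [470.  90.]
 [584. 138.]
 [538. 248.]]
bottle [616. 193. 101.]
tub [470. 283.  64.]
dish [599. 286.   4.]
tissue [ 682. -243.   80.]
whitecup [ 665. -121.   49.]
coil [ 592. -264.    1.]
edge [367.  27.   3.]
```

View pics/crop.png

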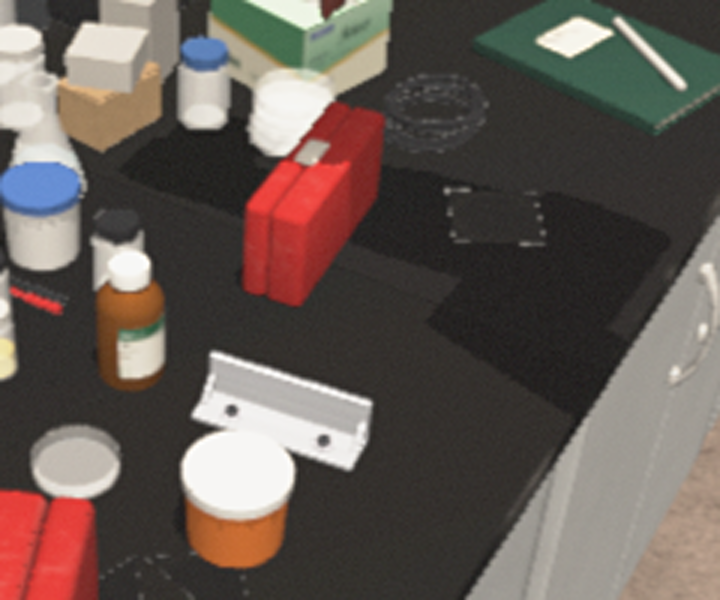

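The crop shows the small red case standing at about (310,205), with its silver clasp on top. The bare stop is at (285,410), with the bottle, tub and dish around it. The top face measures 168 × 51 mm, against 225 × 67 mm for the other case, so this is the right one. Next is a clearance check.

```bash
python3 - <<'E'
from h import *
W=np.concatenate([np.load(n+"0.npz")["W"].reshape(-1,3) for n in("scene","side")])
W=W[~np.isnan(W).any(1)]
def mx(n,x0,x1,y0,y1):
    k=(W[:,0]>x0)&(W[:,0]<x1)&(W[:,1]>y0)&(W[:,1]<y1)&(W[:,2]<195); P=W[k]; i=np.argsort(P[:,2])[-5:]; print(n,len(P),P[i[::2]].round().tolist())
mx("finger",625,700,-45,20); mx("body",620,800,-70,40); mx("bodywide",620,800,-120,90); mx("endpush",400,640,-220,-110); mx("fall",380,545,-110,70)
print(ctrl.get_obs()["ee_pos"])
z=np.load("scene0.npz"); im,S=z["im"],z["W"]
K=S[205:245,280:347].reshape(-1,3)
T=K[(K[:,2]>10)&(K[:,2]<45)&(K[:,0]>435)&(K[:,0]<562)&(K[:,1]>140)&(K[:,1]<190)]
# visible (left) side of the leg is 5 mm behind the face
c=np.polyfit(T[:,0]-500,T[:,1],1);print("leg back side: y at x=500, slope deg",c[1],np.degrees(np.arctan(c[0])),len(T), np.std(T[:,1]-np.polyval(c,T[:,0]-500)))
E
```

```text
finger 478 [[674.0, -16.0, 4.0], [675.0, -42.0, 4.0], [672.0, -27.0, 5.0]]
body 2089 [[800.0, 33.0, 102.0], [798.0, 39.0, 107.0], [795.0, 38.0, 109.0]]
bodywide 4450 [[800.0, 33.0, 102.0], [798.0, 39.0, 107.0], [795.0, 38.0, 109.0]]
endpush 2827 [[549.0, -213.0, 35.0], [586.0, -189.0, 35.0], [542.0, -204.0, 37.0]]
fall 5818 [[479.0, -84.0, 5.0], [517.0, -58.0, 5.0], [495.0, 41.0, 6.0]]
[6.24503015e+02 3.74180432e-02 2.21996094e+02]
leg back side: y at x=500, slope deg 169.04892937254252 7.139280898038534 661 3.55128980127827
```

{"api": "servo_tool", "payload": {"rows": [[0,0,-0.065,-0.085,0.2,0,0],[0,0,-0.065,-0.085,0.2,0.2,0],[0,0,-0.065,-0.085,0.2,0.45,0],[0,0,-0.065,-0.085,0.2,0.65,0],[0,0,-0.065,-0.085,0.2,0.735,0],[0,0,-0.065,-0.085,0.2,0.735,0]]}}

```text
t: 0.85
ee_pos: [664.4, -17.0, 74.8]
orientation: [-2.109, -2.326, 0.002]
ft_force: [0.5, 1.5, 1.1]
width: 31.4
grasp_force: 0.0
```

{"api": "servo_tool", "payload": {"rows": [[0,0,0,0,-0.05,0,0],[0,0,0,0,-0.12,0,0],[0,0,0,0,-0.17,0,0],[0,0,0,0,-0.21,0,0],[0,0,0,0,-0.25,0,0],[0,0,0,0,-0.29,0,0],[0,0,0,0,-0.33,0,0],[0,0,0,0,-0.37,0,0],[0,0,0,0,-0.4,0,0],[0,0,0,0,-0.42,0,0]]}}

```text
t: 2.1
ee_pos: [580.5, -25.2, 75.4]
orientation: [-2.11, -2.326, 0.001]
ft_force: [0.1, 0.4, 0.1]
width: 0.6
grasp_force: 0.0
```

```bash
python3 - <<'E'
from h import *
im,W=grab("scene"); np.savez("s1.npz",im=im,W=W); save("s1",cv2.resize(im[90:290,220:460],None,fx=2.5,fy=2.5))
E
```

```text
(no output)
```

View pics/s1.png

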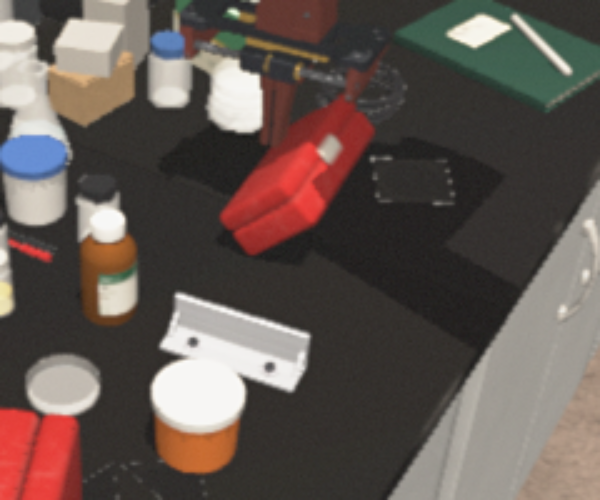

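The case is caught mid-fall toward the robot at about (300,180) in the crop. I'll back off and rise, then measure it lying down.

{"api": "servo_tool", "payload": {"rows": [[0,0,0,0,0.05,0,0],[0,0,0,0,0.1,-0.2,0],[0,0,0,-0.2,0.1,-0.4,40],[0,0,0,-0.5,0.1,-0.4,40],[0,0,0,-0.8,0.0,-0.4,40],[0,0,0,-0.9,-0.2,-0.4,40],[0,0,0,-0.9,-0.2,-0.4,40]]}}

```text
t: 3.02
ee_pos: [557.6, -210.1, 155.5]
orientation: [-2.114, -2.323, 0.001]
ft_force: [0.3, 0.1, 0.5]
width: 39.8
grasp_force: 0.0
```

```bash
python3 - <<'E'
from h import *
print(ctrl.get_obs()["ee_pos"])
im,W=grab("scene"); np.savez("s2.npz",im=im,W=W); save("s2",cv2.resize(im[90:290,220:460],None,fx=2.5,fy=2.5))
i=im.astype(int); m=(i[...,0]>90)&(i[...,1]<70)&(i[...,2]<70); m[:110]=0;m[230:]=0;m[:,:290]=0;m[:,400:]=0
P=W[m];P=P[~np.isnan(P).any(1)]
T=P[(P[:,2]>42)&(P[:,2]<58)]
r=cv2.minAreaRect(T[:,:2].astype(np.float32));print(np.percentile(P[:,2],[2,50,98]),len(T),r,cv2.boxPoints(r).round())
E
```

```text
[ 557.62960404 -210.05260527  155.54191695]
[-0.12978988 28.62610465 52.59006489] 313 ((515.7823486328125, -30.19055938720703), (86.05498504638672, 173.2083282470703), 5.956316947937012) [[ 464.   51.]
 [ 482. -121.]
 [ 568. -112.]
 [ 550.   60.]]
```

View pics/s2.png

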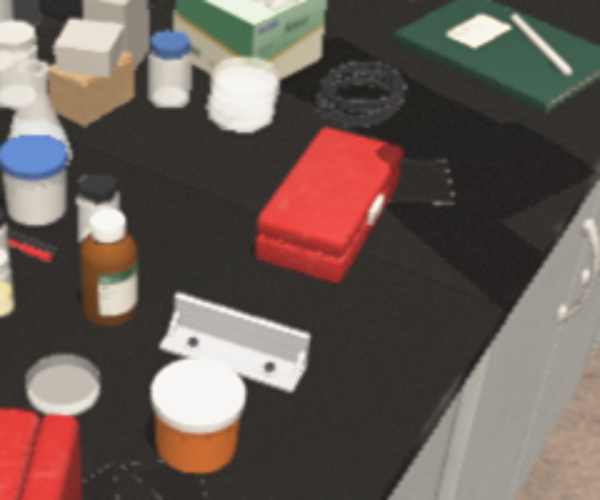

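The case lies flat at about (330,205) in the crop, lid up, with the clasp at (377,210) on the robot's side. Next I go down behind its right-hand end.

{"api": "servo_tool", "payload": {"rows": [[0,0,-0.014,0.1,-0.08,0.1,45],[0,0,-0.014,0.285,-0.115,0.25,45],[0,0,-0.014,0.285,-0.115,0.5,45],[0,0,-0.014,0.285,-0.115,0.65,45],[0,0,-0.014,0.285,-0.115,0.65,45]]}}

```text
t: 3.7
ee_pos: [530.5, -152.2, 23.8]
orientation: [-2.082, -2.348, 0.002]
ft_force: [-1.1, 0.3, 0.5]
width: 45.1
grasp_force: 0.0
```

{"api": "servo_tool", "payload": {"rows": [[0,0,0,0.08,0,0,45],[0,0,0,0.13,0,0,45],[0,0,0,0.19,0,0,45],[0,0,0,0.26,0,0,45],[0,0,0,0.33,0,0,45],[0,0,0,0.39,0,0,45],[0,0,0,0.45,0,0,45],[0,0,0,0.5,0,0,45],[0,0,0,0.54,0,0,45],[0,0,0,0.56,0,0,45]]}}

```text
t: 4.95
ee_pos: [518.8, -42.4, 27.0]
orientation: [2.083, 2.347, 0.002]
ft_force: [1.1, -6.8, 5.8]
width: 45.1
grasp_force: 3.3
```

```bash
python3 - <<'E'
from h import *
o=ctrl.get_obs();print(o["ee_pos"],o["ft_force"])
im,W=grab("scene"); np.savez("s3.npz",im=im,W=W); save("s3",cv2.resize(im[90:290,220:460],None,fx=2.5,fy=2.5))
i=im.astype(int); m=(i[...,0]>90)&(i[...,1]<70)&(i[...,2]<70); m[:110]=0;m[235:]=0;m[:,:270]=0;m[:,400:]=0
P=W[m];P=P[~np.isnan(P).any(1)]
T=P[(P[:,2]>42)&(P[:,2]<58)]
r=cv2.minAreaRect(T[:,:2].astype(np.float32));print(len(T),r,cv2.boxPoints(r).round())
E
```

```text
[518.75456177 -42.38533988  27.01386189] [ 1.11104014 -6.80995472  5.79675669]
564 ((506.582763671875, 52.50014877319336), (85.64763641357422, 178.02867126464844), 7.000674724578857) [[453. 136.]
 [475. -41.]
 [560. -31.]
 [538. 146.]]
```

View pics/s3.png

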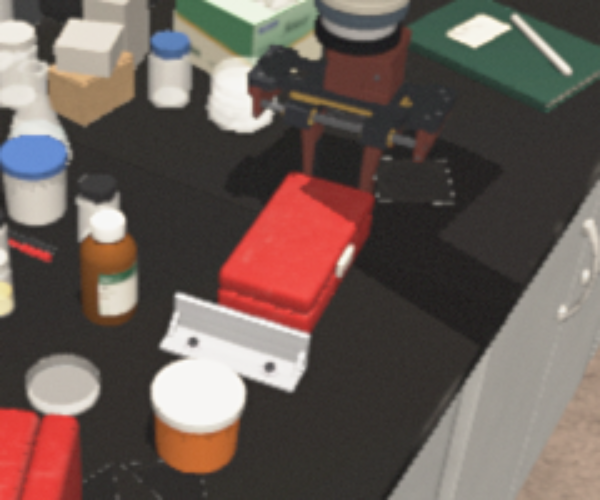

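The case is about 20–25 mm short of the stop, parallel to it (7.0°) and centred well enough. I'll close the gap slowly and watch the force.

{"api": "servo_tool", "payload": {"rows": [[0,0,0,0.03,0,0,45],[0,0,0,0.055,0,0,45],[0,0,0,0.075,0,0,45],[0,0,0,0.09,0,0,45],[0,0,0,0.1,0,0,45]]}}

```text
t: 5.62
ee_pos: [516.4, -22.9, 26.9]
orientation: [2.084, 2.347, 0.002]
ft_force: [1.2, -7.3, 6.0]
width: 45.2
grasp_force: 3.7
```

{"api": "servo_tool", "payload": {"rows": [[0,0,0,0.008,0,0,45],[0,0,0,0.015,0,0,45],[0,0,0,0.015,0,0,45]]}}

```text
t: 6.0
ee_pos: [516.0, -19.9, 26.8]
orientation: [2.084, 2.347, 0.002]
ft_force: [1.0, -6.2, 5.0]
width: 45.0
grasp_force: 3.0
```

{"api": "servo_tool", "payload": {"rows": [[0,0,0,0.01,0,0,45],[0,0,0,0.015,0,0,45],[0,0,0,0.015,0,0,45]]}}

```text
t: 6.38
ee_pos: [515.6, -16.9, 26.8]
orientation: [2.084, 2.347, 0.002]
ft_force: [0.3, -5.6, 5.2]
width: 45.1
grasp_force: 3.0
```

{"api": "servo_tool", "payload": {"rows": [[0,0,0,0.005,0,0,45],[0,0,0,0.01,0,0,45],[0,0,0,0.01,0,0,45]]}}

```text
t: 6.75
ee_pos: [516.2, -16.2, 26.9]
orientation: [2.081, 2.347, 0.002]
ft_force: [4.1, -15.9, 3.3]
width: 45.2
grasp_force: 7.8
```

{"api": "servo_tool", "payload": {"rows": [[0,0,0,0.005,0,0,45],[0,0,0,0.01,0,0,45],[0,0,0,0.01,0,0,45]]}}

```text
t: 7.12
ee_pos: [517.1, -15.8, 27.1]
orientation: [2.076, 2.347, 0.002]
ft_force: [4.5, -26.6, 1.5]
width: 44.8
grasp_force: 13.7
```

It is seated firmly (27 N). I'll back straight off, rise and check.

{"api": "servo_tool", "payload": {"rows": [[0,0,0,-0.02,0,0,45],[0,0,0,-0.1,0,0,45],[0,0,0,-0.3,0,0,45],[0,0,0,-0.5,0,-0.2,45],[0,0,0,-0.6,0,-0.5,45],[0,0,0,-0.7,0,-0.6,45],[0,0,0,-0.7,0,-0.6,45]]}}

```text
t: 8.0
ee_pos: [531.4, -153.1, 147.3]
orientation: [2.086, 2.345, 0.003]
ft_force: [-0.4, -0.3, -0.6]
width: 45.0
grasp_force: 0.0
```

```bash
python3 - <<'E'
from h import *
im,W=grab("scene"); im2,W2=grab("side")
a=cv2.resize(im[120:260,220:400],(720,560)); save("s4",a)
save("s5",cv2.resize(im2[170:270,210:350],(770,550),interpolation=cv2.INTER_CUBIC))
i=im.astype(int); m=(i[...,0]>90)&(i[...,1]<70)&(i[...,2]<70); m[:110]=0;m[235:]=0;m[:,:275]=0;m[:,400:]=0
P=W[m];P=P[~np.isnan(P).any(1)]
T=P[(P[:,2]>42)&(P[:,2]<58)]
r=cv2.minAreaRect(T[:,:2].astype(np.float32));print(len(T),r)
S=np.load("scene0.npz")["W"]
for u,v in((263,180),(300,246),(245,243)):print(W[v,u].round(),S[v,u].round())
E
```

```text
302 ((503.371826171875, 80.61324310302734), (85.24287414550781, 173.55917358398438), 7.190260410308838)
[616. 193. 101.] [616. 193. 101.]
[471. 281.  62.] [470. 283.  64.]
[600. 284.   2.] [599. 286.   4.]
```

View pics/s4.png

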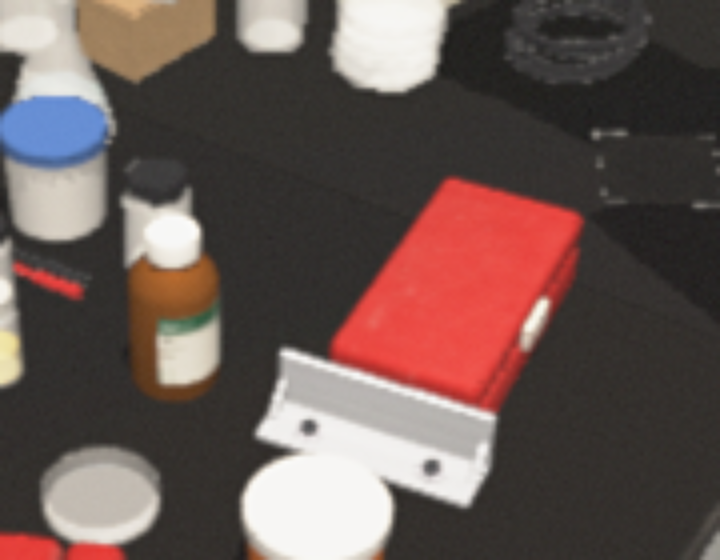

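View pics/s5.png

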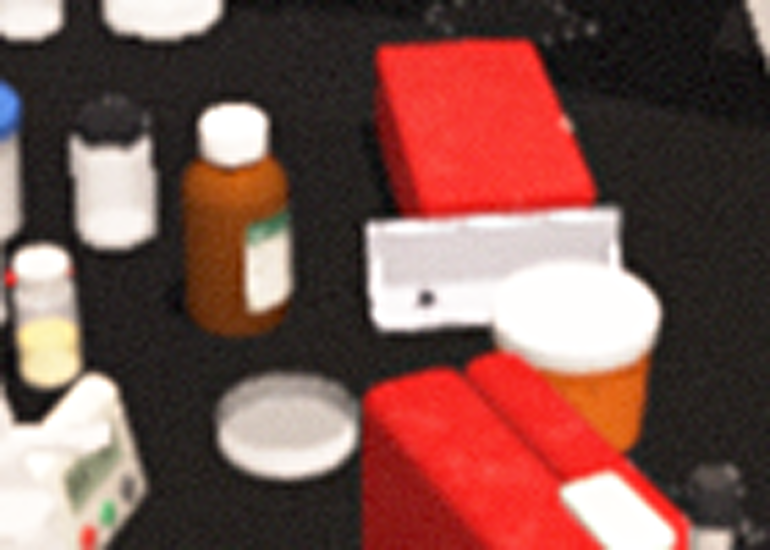

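Both views show the case flat, lid up and clasp on the robot's side (535,323 in the first). Its left end is against the stop and parallel to it (7.2°, against about 7° for the stop). The bystanders haven't moved and the arm is clear.

```bash
python3 -c "
from workcell import ctrl; print(ctrl.close_job())"
```

```text
the job is handed in; nothing more can be done
None
```

The small red case was tipped flat, lid up with the clasp on the robot's side, and pushed until its left end sat squarely against the bench stop; the bottle, tub and dish were not moved, and the job is handed in.

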